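Weigh out a scoop of pebble soaps

ROBOT

A 6-joint arm with a two-finger parallel gripper is mounted at the origin on the work surface. World frame = base frame: x ahead of the robot, y to its left, z up, the work surface at z = 0. Lengths are in m, angles in degrees, forces in N, time in s.
With the tool pointing down it reaches from about 0.35 to 0.875 m from the base axis. Payload 4.2 kg.
Tool frame: the origin (TCP) lies midway between the tips of the shut fingers; the grasp point (between the pads) lies 19 mm behind it; z points along the fingers, y is the line along which they close (so a half turn about z gives the same grasp; the last joint's range is limited). The gripper opens to 87 mm and grips with 3 to 60 N. Pads are 19 mm wide; open, the fingers measure 117 mm over their backs; the gripper's body (75 mm by 190 mm) begins 51 mm behind the grasp point.
Start: joints at [80.821, 22.042, 0.453, 0, -68.411, -14.817], TCP at [0.254, 0.571, 0.223] pointing down, gripper open.
Joint ranges: [-179.83, 179.83], [-69.29, 118.12], [-61.27, 80.66], [-181.25, 117.63], [-171.15, -9.14], [-177.46, 177.46]. Speed limits (degrees/s): [159.86, 159.86, 180, 180, 180, 180].

INTERFACE

Orientations are given as [roll, pitch, yaw] about the fixed x, y, z axes, in that order (R = Rz(yaw) Ry(pitch) Rx(roll)).
In Python, from workcell import env gives the robot as it stands. The module is installed in compiled form; this text tells all that it offers. Calls block until the motion is done:
- env.goto(position, orientation): joint-space move of the TCP to a pose.
- env.move_straight(position, rotation=None, rate=0.15, force_limit=None): straight line of the TCP; rotation=None keeps the orientation; rate is the mean speed in m/s. With force_limit (N) it stops when the force on the tool has changed by that much, and returns True; else False.
- env.set_joints(angles): joint-space move.
- env.gripper_to(opening, grasp_force=None): opening from 0.0 (shut) to 1.0 (fully open); grasp_force is the grip in N (None keeps the last); returns when the fingers have stopped.
- env.dwell(seconds).
- env.inverse_kinematics(position, orientation): joint angles nearest the present ones, or None.
- env.read_state(): the state.
- env.grab_frame(name): name is "side" or "top"; returns a dict with "image" (420x560x3 uint8, blue, green, red), "fx", "fy", "cx", "cy" (pixels), "D" ([k1, k2, p1, p2, k3] as OpenCV has them; the pictures are not rectified), "position" and "orientation" of the camera in the world. Camera axes: x right, y up, looking along -z (the intrinsics and any distortion apply to the point x, -y, -z); pixel columns grow to the right and rows downward; lengths in m; the calibration is good to about 2 mm. A picture is of the moment at which its call begins. There is no depth.
A pose or a line that the arm cannot do raises env.Unreachable and nothing moves.
- env.close_job(): hands the job in, once; it reports no verdict.
Trained networks look in a picture, given as the dict that the camera call returned (one of the last four; its "shot" number tells which), for a name from the list of things; names that differ only in an ending like _2 or _b are one class to them, and where a whole thing is asked for, a point or a joint stands for the part that bears it (a point fixed in the world has none). Each returns a list of dicts, best first, with "score" (0 to 1); they miss things now and then, are a little off and sometimes report something else, mostly with a low value. They report only what shows in the picture. A call takes as long as a camera call.
- env.search_frame(picture, thing): "xyz" ([x, y, z] in m, in world coordinates, good to about 4 mm: the middle of the surface that is visible of it).
- env.trace(picture, thing): "mask" (420x560 bool, what is visible of it).
The state is a dict: "clock": time; "joint_positions": joint angles; "qvel": joint speeds; "joint_torque": joint torques, N m; "position": TCP position; "tool_rot": TCP orientation; "force": force on the tool from outside, world axes, zero at the start; "wrist_torque": the same for the moment, N m; "opening": opening from 0.0 (shut) to 1.0 (fully open).
Only numpy, scipy, OpenCV 4.12 (cv2) and the standard library are available. Lean on these libraries where they do the work, as an engineer would, in place of code of your own. Each camera call takes 0.05 s, during which the arm holds its last target. There are 200 camera calls.

TASK

Switch the bench scale on with its rocker while the pan is still empty, so that it zeroes, then use the scoop to bring at least four pebble soaps from the tote into the pan (they slide away from its lip until a corner of the tote backs them up), tipping them in gently from low over the pan. Handle the soaps with the scoop only and leave none spilled; finish by standing the scoop level on the tote's floor and letting go, and do not disturb the other things on the bench.

Things in the scene. Friction and masses are not known exactly. Their poses are not given: they have to be found in the camera images.
- tote: White plastic tote, open on top, stuck fast to the bench: 210 (x) by 320 (y) outside, 85 high, walls 5 thick, floor 6 thick, inside 200 by 310. Origin: centre of its underside, on the bench; z up. The soaps lie at its -y end, the scoop at its +y end.
- scoop_grip (a point): Hand scoop of bright metal, 0.22 kg: middle of its level black rubber-sleeved bar handle (96 long in x, 24 wide in y, 18 high), bare 30 ahead of and behind this point. x points to the open nose, y left, z up. Flat bottom 135 by 112 lies 86 below, from 82.5 ahead to 52.5 behind this point; back wall 58 high. It starts on the tote's floor, nose to the soaps.
- scoop_lip (a point): Middle of the scoop's straight front lip, at its underside, same axes as the handle point: lip 1.5 thick and 112 wide. Side walls 2.5 thick (inside 107 wide) fall from 58 high at the back to nothing at the lip. A rod hoop over the bowl, 40 behind the lip, carries the handle; 80 clear under its middle.
- soap0_mid (a point): Pebble soap 1 of 9: smooth pale green rounded disc, 42 across, 22 thick, 28 g, slippery; this point is its centre, z its axis (either side up). At the start all nine lie flat in one layer in the tote's -y half. They slide away when pushed unless a wall backs them up.
- soap1_mid (a point): Pebble soap 2 of 9, the same as the first; its centre
- soap2_mid (a point): Pebble soap 3 of 9, the same as the first; its centre
- soap3_mid (a point): Pebble soap 4 of 9, the same as the first; its centre
- soap4_mid (a point): Pebble soap 5 of 9, the same as the first; its centre
- soap5_mid (a point): Pebble soap 6 of 9, the same as the first; its centre
- soap6_mid (a point): Pebble soap 7 of 9, the same as the first; its centre
- soap7_mid (a point): Pebble soap 8 of 9, the same as the first; its centre
- soap8_mid (a point): Pebble soap 9 of 9, the same as the first; its centre
- scale: White bench scale fast on the bench, 290 deep (x), 240 wide (y); origin under its centre. Sloped console with display and rocker on its -x side, towards the robot; round steel pan over the rest, centred 40 to +x.
- pan_mid (a point): Middle of the pan's floor, axes as the scale's: 76 above the bench, flat for a radius of 75, then a flared wall to a rim of radius 108, 34 above this point.
- rocker_press (a point): Where to push the scale's black rocker switch (34 by 24, at the console's +y side, rising 0.26 rad towards the pan): top of its near (-x) half, 13 from the axle, which runs along y. This half stands up when off; pushed down some 4 with about 5 N it goes over centre and snaps home (7 in all at the edge).
- rocker (a joint): Rocker angle: 0 off (near half raised), 0.44 on (near half down); over-centre at 0.22, it never rests between.
- mitre_box: Plywood mitre box with a soap loaf and a scraper in it, 124 by 260, 79 high; bystander beyond the tote. Origin under its centre.
- bars: Five soap bars in paper bands in a row, 75 by 131, 55 high; bystander to the right. Origin under its centre.
- pail: White lidded pail, 200 across, 179 high; bystander to the left. Origin under its centre.

How it is judged:
By the outcome, as a careful person would: the job done as asked, in the order asked, and still so for the second after the job is handed in, with the robot touching nothing.
It also fails if it takes over 72 s, if anything falls off the work surface, if the arm or the gripper's body presses on something with over 40 N, if the wrist force passes 120 N, or if a joint passes its speed limit or range.

## Working session

There is one attempt and no reset: what is moved stays moved. The work goes in short steps, each a Python script; the robot and the scene stay as the last script left them, time stands still between calls to the robot, and variables do not carry over. Pictures are saved under pics/ and viewed, on a budget of 10 in all, crops included, one or two more only if the job needs it, and the job is handed in when it is done.

```bash
mkdir -p pics; ls; python3 - <<'E'
from workcell import env
import cv2, numpy as np
s=env.read_state(); print({k:np.round(v,3).tolist() for k,v in s.items()})
ims=[]
for n in ("top","side"):
    f=env.grab_frame(n); cv2.imwrite(f"pics/{n}0.png",f["image"])
    print(n,f["fx"],f["fy"],f["cx"],f["cy"],f["D"],f["position"],f["orientation"])
    for t in ["tote","scoop_grip","scoop_lip","soap0_mid","scale","pan_mid","rocker_press","mitre_box","bars","pail"]:
        r=env.search_frame(f,t)
        print(t,[(np.round(q["xyz"],3).tolist(),round(q["score"],2)) for q in r[:10]])
E
```

```text
pics
{'clock': 0.0, 'joint_positions': [80.821, 22.092, 0.381, -0.028, -68.41, -14.816], 'qvel': [0.063, 0.047, 0.067, 0.008, -0.023, -0.05], 'joint_torque': [0.0, -39.067, 18.741, 4.22, 0.011, -0.0], 'position': [0.254, 0.57, 0.221], 'tool_rot': [179.877, -0.006, -24.005], 'force': [-0.454, -0.006, -0.683], 'wrist_torque': [-0.023, 0.018, 0.077], 'opening': 1.002}
top 504.1349513686118 504.1349513686118 283.89563391934587 208.52849540033932 [-0.10817083  0.          0.          0.          0.        ] [ 0.47998014 -0.01356742  1.60854821] [  3.71845069   1.00189718 -88.29177332]
tote [([0.535, 0.216, 0.005], 0.8), ([0.52, 0.299, 0.007], 0.21)]
scoop_grip [([0.523, 0.3, 0.008], 0.86)]
scoop_lip [([0.517, 0.305, 0.01], 0.6)]
soap0_mid [([0.45, 0.102, 0.027], 0.48)]
scale [([0.58, -0.295, 0.076], 0.71)]
pan_mid [([0.619, -0.314, 0.077], 0.76)]
rocker_press [([0.483, -0.206, 0.058], 0.59), ([0.514, 0.19, 0.028], 0.39)]
mitre_box [([0.775, 0.116, 0.032], 0.89), ([0.493, 0.094, 0.03], 0.66), ([0.484, -0.199, 0.054], 0.64)]
bars [([0.441, -0.585, 0.056], 0.68), ([0.451, 0.198, 0.029], 0.62)]
pail [([0.478, 0.591, 0.174], 0.76)]
side 446.40750220332484 446.40750220332484 274.345316406533 212.5450272128739 [0.02969168 0.         0.         0.         0.        ] [ 0.01298253 -1.0779723   0.8955744 ] [ 56.44843404   1.33772786 -28.3084966 ]
tote [([0.528, 0.14, 0.048], 0.56)]
scoop_grip [([0.52, 0.312, 0.017], 0.79)]
scoop_lip [([0.521, 0.308, 0.015], 0.72)]
soap0_mid [([0.465, 0.539, 0.129], 0.61)]
scale [([0.568, -0.333, 0.062], 0.9), ([0.511, 0.18, 0.028], 0.41)]
pan_mid [([0.634, -0.29, 0.077], 0.73), ([0.484, -0.207, 0.056], 0.66)]
rocker_press []
mitre_box [([0.776, 0.101, 0.04], 0.55)]
bars [([0.424, -0.603, 0.057], 0.67)]
pail [([0.464, 0.54, 0.127], 0.64)]
```

View pics/top0.png

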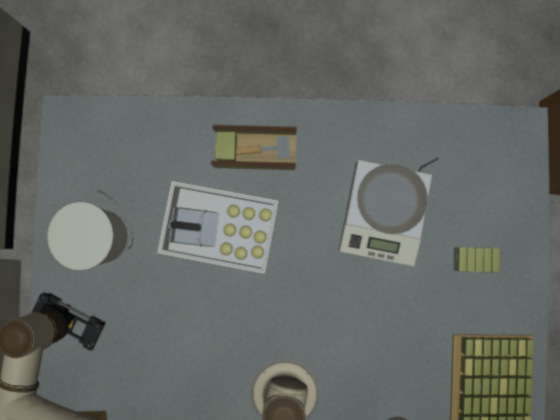

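View pics/side0.png

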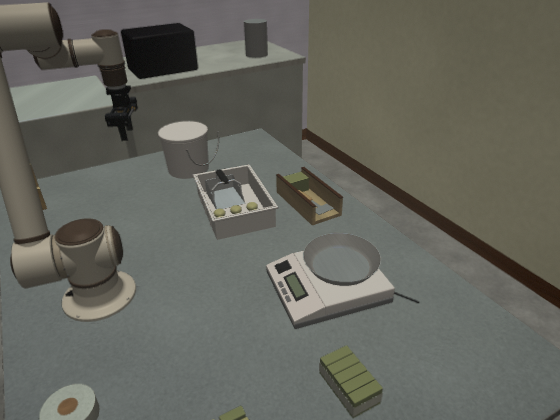

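Top view: the tote's rim corners are at about (172,183), (278,203), (265,272) and (159,253). The handle is at (186,226) and the nine soaps sit around (245,232). The pan is at (392,198) and the rocker at (355,241). The side view agrees, so I'll fit the poses next.

```bash
cat > h.py <<'E'
from workcell import env
import cv2, numpy as np
from scipy.spatial.transform import Rotation as R
from scipy.optimize import minimize
def cam(f):
    K=np.array([[f["fx"],0,f["cx"]],[0,f["fy"],f["cy"]],[0,0,1.]])
    M=R.from_euler("xyz",f["orientation"],degrees=True).as_matrix()@np.diag([1,-1,-1.])
    return K,np.array(f["D"]),M,np.array(f["position"])
def proj(f,P):
    K,D,M,p=cam(f); rv=cv2.Rodrigues(M.T)[0]
    return cv2.projectPoints(np.asarray(P,float).reshape(-1,1,3),rv,-M.T@p,K,D)[0].reshape(-1,2)
def unproj(f,uv,z):
    K,D,M,p=cam(f)
    d=cv2.undistortPoints(np.asarray(uv,float).reshape(-1,1,2),K,D).reshape(-1,2)
    d=np.c_[d,np.ones(len(d))]@M.T
    return p+d*((z-p[2])/d[:,2])[:,None]
def rz(a): return R.from_euler("z",a).as_matrix()
def fitbox(f,mask,size,x0,n=3):
    sx,sy,h=size; c=np.array([[a*sx/2,b*sy/2,z] for a in(-1,1) for b in(-1,1) for z in(0,h)])
    hm=np.zeros((420*n,560*n),np.uint8); pts=np.argwhere(mask)[:,::-1].astype(np.float32)
    big=cv2.resize(mask.astype(np.uint8),None,fx=n,fy=n,interpolation=cv2.INTER_NEAREST)
    cs,_=cv2.findContours(big,0,2); hull=cv2.convexHull(max(cs,key=cv2.contourArea))
    cv2.fillConvexPoly(hm,hull,1)
    def cost(q):
        w=c@rz(q[2]).T+[q[0],q[1],0]; u=proj(f,w)*n+(n-1)/2
        m=np.zeros_like(hm); cv2.fillConvexPoly(m,cv2.convexHull(np.float32(u*16)).astype(np.int32),1,shift=4)
        return 1-(m&hm).sum()/(m|hm).sum()
    r=minimize(cost,x0,method="Nelder-Mead",options=dict(initial_simplex=np.array(x0)+np.r_[[[0,0,0]],np.diag([.02,.02,.1])]))
    return r.x,r.fun
def soaps(f,lo=(15,60,60),hi=(45,255,255)):
    hsv=cv2.cvtColor(f["image"],cv2.COLOR_BGR2HSV); return cv2.inRange(hsv,lo,hi)
E
python3 - <<'E'
from h import *
f=env.grab_frame("top")
m=env.trace(f,"tote")
for q in m[:2]:print("tote",q["score"],q["mask"].sum(),fitbox(f,q["mask"],(.21,.32,.085),[.535,.2,-.18]))
m=env.trace(f,"scale")
for q in m[:1]:print("scale",q["score"],q["mask"].sum(),fitbox(f,q["mask"],(.29,.24,.06),[.58,-.295,-.18]))
e=unproj(f,[[341,250],[414,265],[359,161],[432,175]],.03);print("scale corners",e[:,:2].round(3).tolist())
# handle: dark pixels in tote
g=f["image"].max(2); d=np.zeros_like(g); d[205:250,165:215]=(g[205:250,165:215]<50)
w=unproj(f,np.argwhere(d)[:,::-1],.101)[:,:2]; r=cv2.minAreaRect((w*1000).astype(np.float32)); print("handle",d.sum(),r,w.mean(0))
# soaps
s=soaps(f); s[:183]=0; s[275:]=0; s[:,:215]=0; s[:,280:]=0
n,l,st,c=cv2.connectedComponentsWithStats(s)
for i in range(1,n):
    if st[i,4]>20: print("soap",st[i,4],c[i].round(1),unproj(f,[c[i]],.022)[0,:2].round(3))
print("rocker pix",[unproj(f,[[355,241]],.055)[0].round(3)])
m=env.trace(f,"rocker_press")
for q in m[:2]:
    mm=q["mask"];print("rocker",q["score"],mm.sum(),unproj(f,np.argwhere(mm)[:,::-1],.055).mean(0).round(4), np.argwhere(mm).min(0),np.argwhere(mm).max(0))
m=env.trace(f,"pan_mid")
for q in m[:1]:
    mm=q["mask"].astype(np.uint8);cs,_=cv2.findContours(mm,0,2);print("pan",q["score"],cv2.minEnclosingCircle(max(cs,key=cv2.contourArea)));(u,v),_=cv2.minEnclosingCircle(max(cs,key=cv2.contourArea));print(unproj(f,[[u,v]],.11).round(4))
E
```

```text
tote 0.83 5438 (array([ 0.51815247,  0.22127275, -0.13976743]), np.float64(0.13296511020578716))
tote 0.65 141 (array([ 0.57798924,  0.1385542 , -0.09353239]), np.float64(0.9791336180597926))
scale 0.58 7325 (array([ 0.57765138, -0.29898659, -0.18877762]), np.float64(0.03825475301612924))
scale corners [[0.457, -0.165], [0.416, -0.395], [0.739, -0.216], [0.702, -0.449]]
handle 141 ((519.1732177734375, 310.9298400878906), (83.45413208007812, 18.52556800842285), 87.26040649414062) [0.51787671 0.31449471]
soap 98 [233.  210.6] [0.571 0.178]
soap 99 [248.3 213. ] [0.565 0.129]
soap 99 [264.9 214.5] [0.562 0.076]
soap 99 [229.2 229.5] [0.511 0.188]
soap 101 [245.1 231.6] [0.506 0.137]
soap 101 [259.8 236.6] [0.492 0.09 ]
soap 101 [225.8 248.4] [0.451 0.196]
soap 103 [257.1 251.6] [0.444 0.097]
soap 98 [240.3 252.9] [0.439 0.15 ]
rocker pix [array([ 0.486, -0.205,  0.055])]
pan 0.86 ((391.59881591796875, 198.73709106445312), 36.29006576538086)
[[ 0.6151 -0.3052  0.11  ]]
```

```bash
python3 - <<'E'
from h import *
f=env.grab_frame("top")
im=f["image"]; e=unproj(f,[[172,183],[278,203],[265,272],[159,253]],.085)
print(e[:,:2].round(3).tolist(), e[:,:2].mean(0))
g=im.min(2); m=np.zeros((420,560),np.uint8); m[170:285,150:290]=(g[170:285,150:290]>125); 
n,l,st,_=cv2.connectedComponentsWithStats(m); k=1+st[1:,4].argmax(); m=(l==k)
q,c=fitbox(f,m,(.21,.32,.085),[.52,.22,-.16]); print("tote",q,c)
x,y,a=q
def loop(sx,sy,z): return np.array([[p*sx/2,r*sy/2,z] for p,r in((-1,-1),(1,-1),(1,1),(-1,1))])@rz(a).T+[x,y,0]
n=5; x0,y0=145,165
big=cv2.resize(im[y0:y0+118,x0:x0+145],None,fx=n,fy=n,interpolation=cv2.INTER_CUBIC)
for P,col in((loop(.21,.32,.085),(0,0,255)),(loop(.2,.31,.006),(255,0,0))):
    u=(proj(f,P)-[x0,y0]+.5)*n; cv2.polylines(big,[u.astype(int)],True,col,1)
# scoop bottom guess
th=np.radians(87.26-180); G=np.array([.5192,.3109])
big=np.clip(big*1.3,0,255).astype(np.uint8)
cv2.imwrite("pics/tote1.png",big)
E
```

```text
[[0.647, 0.362], [0.594, 0.034], [0.385, 0.067], [0.431, 0.393]] [0.51444448 0.21393266]
tote [ 0.51865632  0.22355114 -0.15661041] 0.12222971097807556
```

View pics/tote1.png

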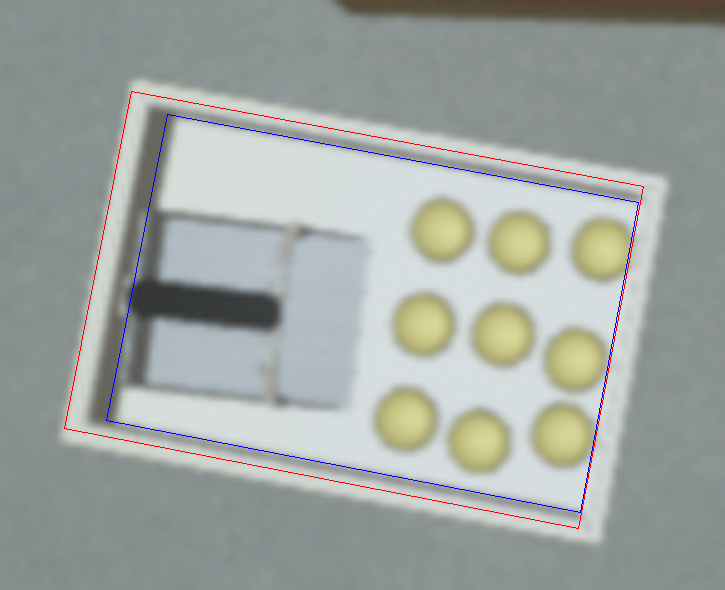

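The crop shows the fitted outline shifted, because the mask leaked. The rim corners by eye (zoomed) are (135,80), (667,180), (602,545) and (62,440). The scoop is yawed about 4° relative to the tote. I'll refit from these corners and press the rocker.

```bash
cat >> h.py <<'E'
from scipy.optimize import least_squares
def rpy(xa,za):
    "orientation from tool x hint and tool z"
    za=np.array(za)/np.linalg.norm(za); ya=np.cross(za,xa); ya/=np.linalg.norm(ya)
    return R.from_matrix(np.c_[np.cross(ya,za),ya,za]).as_euler("xyz",degrees=True)
def st(): 
    s=env.read_state(); print(round(s["clock"],2),np.round(s["position"],4),np.round(s["tool_rot"],1),"F",np.round(s["force"],1),"open",round(s["opening"],3)); return s
SY=-.175
E
python3 - <<'E'
from h import *
f=env.grab_frame("top")
Z=lambda p:np.array(p)/5-.5+[145,165]
rim=Z([[135,80],[667,180],[602,545],[62,440]]); fl=Z([[173,113],[115,425]])
def res(q):
    P=np.array([[.105,.16,.085],[.105,-.16,.085],[-.105,-.16,.085],[-.105,.16,.085],[.1,.155,.006],[-.1,.155,.006]])@rz(q[2]).T+[q[0],q[1],0]
    return (proj(f,P)-np.r_[rim,fl]).ravel()
r=least_squares(res,[.515,.215,-.15]); print("tote",r.x.round(4),r.fun.round(1).tolist())
print("handle",unproj(f,Z([[133,298],[277,313],[205,305.5]]),.101).round(4).tolist()); print("lip",unproj(f,Z([[370,237],[345,410],[358,323]]),.0075).round(4).tolist())
g=f["image"].max(2); d=np.zeros_like(g); d[228:254,344:368]=g[228:254,344:368]<60
u=np.argwhere(d)[:,::-1]; w=unproj(f,u,.055)[:,:2]; print("rocker",d.sum(),w.mean(0),cv2.minAreaRect((w*1000).astype(np.float32)))
c=w.mean(0); u3=rz(SY); P=np.array([c[0],c[1],.06])-.013*u3[:,0]
t=np.radians(40); za=u3@[np.sin(t),0,-np.cos(t)]; ya=u3@[np.cos(t),0,np.sin(t)]
for s in (1,-1):
    o=R.from_matrix(np.c_[np.cross(s*ya,za),s*ya,za]).as_euler("xyz",degrees=True); tcp=P+.015*ya
    print(s,o,tcp,env.inverse_kinematics(tcp+[0,0,.05],o),env.inverse_kinematics(tcp-[0,0,.01],o))
E
```

```text
tote [ 0.5175  0.2168 -0.1547] [1.4, 2.8, -2.6, 1.7, -2.4, -2.9, 2.7, -1.8, 0.8, 0.8, 0.3, -0.5]
handle [[0.5203, 0.3548, 0.101], [0.5139, 0.2667, 0.101], [0.5171, 0.3106, 0.101]]
lip [[0.5664, 0.2261, 0.0075], [0.4556, 0.238, 0.0075], [0.5113, 0.2317, 0.0075]]
rocker 7 [ 0.50093665 -0.20913379] ((500.2412414550781, -207.8362579345703), (3.0753111839294434, 12.337254524230957), 1.598616123199463)
1 [1.40000000e+02 1.27222187e-14 7.99732386e+01] [ 0.49945037 -0.208871    0.06964181] None None
-1 [-140.            0.         -100.02676141] [ 0.49945037 -0.208871    0.06964181] None None
```

```bash
python3 - <<'E'
from h import *
f=env.grab_frame("top"); im=f["image"]
big=cv2.resize(im[225:272,335:420],None,fx=8,fy=8,interpolation=cv2.INTER_CUBIC)
cv2.imwrite("pics/console.png",np.clip(big*1.3,0,255).astype(np.uint8))
g=im.max(2); print(g[234:250,346:366])
P=np.array([.472,-.204,.06]); u=rz(SY)
for t in (0,10,15,20,25,30,35,45):
  for s in (1,-1):
    for ph in (0,90,-90,180):   # lean direction: tool z horizontal part along ph in scale frame
        d=u@[np.cos(np.radians(ph)),np.sin(np.radians(ph)),0]; z=np.array([0,0,1.])
        za=np.sin(np.radians(t))*d-np.cos(np.radians(t))*z; ya=s*(np.cos(np.radians(t))*d+np.sin(np.radians(t))*z)
        for tag,M in(("y",np.c_[np.cross(ya,za),ya,za]),("x",np.c_[ya,np.cross(za,ya),za])):
            o=R.from_matrix(M).as_euler("xyz",degrees=True)
            q=env.inverse_kinematics(P+[0,0,.05],o); q2=env.inverse_kinematics(P-[0,0,.005],o)
            if q is not None and q2 is not None: print(t,s,ph,tag,np.round(q))
E
```

```text
[[167 167 167 164 147 116  99 101 110 125 136 147 153 155 159 161 165 167
  167 167]
 [167 167 167 162 139  98  68  60  63  75  85  94 101 110 125 138 155 165
  167 167]
 [167 167 167 159 128  89  73  64  58  57  54  56  58  64  79 102 142 161
  166 167]
 [167 167 166 158 123  86  70  63  60  60  59  60  59  60  68  97 146 163
  167 167]
 [167 167 165 154 117  87  72  63  61  60  61  61  62  65  70 103 150 165
  167 167]
 [166 166 163 144 104  77  67  62  60  61  61  61  64  69  73 110 152 165
  167 167]
 [167 167 160 131  90  68  64  62  61  61  61  61  64  69  82 126 156 166
  166 167]
 [167 166 158 123  81  64  64  64  64  62  62  62  67  79  92 135 159 166
  166 166]
 [166 165 154 116  78  65  66  67  67  66  66  65  65  69  97 145 163 166
  167 166]
 [166 163 145 107  86  76  69  68  67  68  68  67  65  73 110 151 165 166
  166 166]
 [166 161 139 102  88  79  70  68  68  68  68  67  64  81 126 156 165 166
  167 165]
 [166 159 128  90  76  71  67  68  67  68  68  66  62  85 135 159 166 166
  166 162]
 [166 160 135 103  84  75  72  70  68  67  67  64  62  95 145 163 166 166
  166 
[... 4226 characters left out ...]
 [-27.  27.  -5. -35. -73.  32.]
35 -1 -90 y [   9.   21.  -43.   45.  -50. -147.]
35 -1 -90 x [  9.  21. -43.  45. -50. 123.]
35 -1 180 y [ -7.  36.  -1.  -2. -88. 177.]
35 -1 180 x [ -7.  36.  -1.  -2. -88.  87.]
45 1 90 y [-32.  31.  -2. -41. -81. -52.]
45 1 90 x [ -32.   31.   -2.  -41.  -81. -142.]
45 1 -90 y [ 12.  24. -45.  53. -55.  24.]
45 1 -90 x [ 12.  24. -45.  53. -55. -66.]
45 1 180 y [ -7.  42.   5.  -2. -98.  -3.]
45 1 180 x [ -7.  42.   5.  -2. -98. -93.]
45 -1 90 y [-32.  31.  -2. -41. -81. 128.]
45 -1 90 x [-32.  31.  -2. -41. -81.  38.]
45 -1 -90 y [  12.   24.  -45.   53.  -55. -156.]
45 -1 -90 x [ 12.  24. -45.  53. -55. 114.]
45 -1 180 x [ -7.  42.   5.  -2. -98.  87.]
```

View pics/console.png

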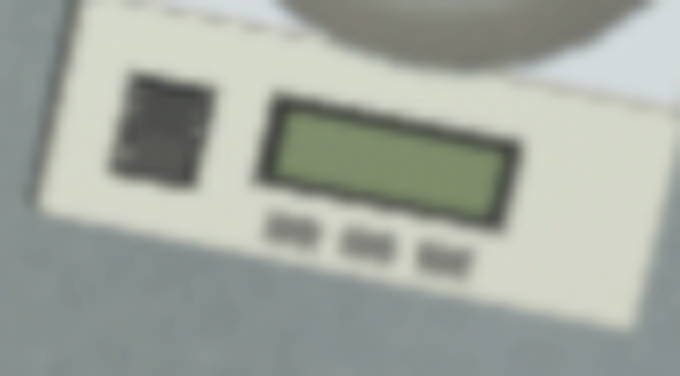

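Rocker centre is at zoom (162,129), which is pixel (355,240.6), and the display is blank (off). I'll press with closed fingers leaned 15° towards the robot.

```bash
python3 - <<'E'
from h import *
f=env.grab_frame("top"); c=unproj(f,[[354.8,240.6]],.056)[0]; print(c)
u=rz(SY); t=np.radians(15); d=u[:,0]; z=np.array([0,0,1.])
za=np.sin(t)*d-np.cos(t)*z; ya=-(np.cos(t)*d+np.sin(t)*z)
o=R.from_matrix(np.c_[np.cross(ya,za),ya,za]).as_euler("xyz",degrees=True)
P=c-.013*d; P[2]=.058; T=P-.015*ya
s=env.read_state(); env.gripper_to(0.0,20)
env.move_straight([.254,.5,.3],rate=.3)
env.goto(T+[0,0,.06],o); st()
env.move_straight(T+[0,0,.02],rate=.15); env.dwell(.1); st()
hit=env.move_straight(T-[0,0,.03],rate=.03,force_limit=3); s=st(); print(hit, "edge z",s["position"][2]-.015*np.sin(t))
if hit:
    p=np.array(s["position"]); hit=env.move_straight(p-[0,0,.008],rate=.03,force_limit=18); s=st(); print(hit,p[2]-s["position"][2])
    env.move_straight(T+[0,0,.06],rate=.15)
for n in("top","side"):
    f=env.grab_frame(n); a,b=(slice(222,275),slice(335,420)) if n=="top" else (slice(235,325),slice(255,400))
    cv2.imwrite(f"pics/c_{n}.png",cv2.resize(f["image"][a,b],None,fx=4,fy=4,interpolation=cv2.INTER_CUBIC))
v=cv2.imread("pics/c_top.png");w=cv2.imread("pics/c_side.png");o=np.zeros((w.shape[0]+v.shape[0],w.shape[1],3),np.uint8);o[:v.shape[0],:v.shape[1]]=v;o[v.shape[0]:]=w;cv2.imwrite("pics/console2.png",o)
E
```

```text
[ 0.48753278 -0.20428857  0.056     ]
6.27 [ 0.4896 -0.2041  0.1221] [-165.    0. -100.] F [0.5 0.4 1. ] open 0.007
6.78 [ 0.4901 -0.2045  0.083 ] [-164.9   -0.  -100. ] F [-0.1  0.3  0.9] open 0.008
7.72 [ 0.4888 -0.2045  0.0562] [-165.   -0. -100.] F [-0.3 -0.4  2.6] open 0.005
True edge z 0.05228617705490443
7.92 [ 0.4889 -0.2046  0.0559] [-165.   -0. -100.] F [-2.3  1.6  7.9] open 0.006
True 0.00023603242360906163
```

View pics/console2.png

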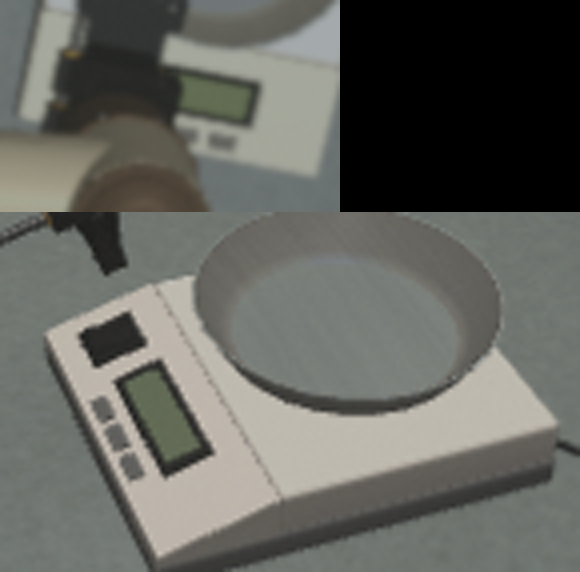

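```bash
python3 - <<'E'
from h import *
env.goto([.35,-.1,.3],[180,0,-100]); 
a=cv2.imread("pics/side0.png"); f=env.grab_frame("side"); b=f["image"]; t=env.grab_frame("top"); a2=cv2.imread("pics/top0.png"); b2=t["image"]
A=cv2.resize(np.hstack([a[250:310,265:325],b[250:310,265:325]]),None,fx=6,fy=6,interpolation=cv2.INTER_CUBIC)
B=cv2.resize(np.hstack([a2[225:265,340:400],b2[225:265,340:400]]),None,fx=6,fy=6,interpolation=cv2.INTER_CUBIC)
cv2.imwrite("pics/cmp.png",np.clip(np.vstack([A,B])*1.5,0,255).astype(np.uint8)); st()
print(env.trace(f,"rocker")[:1] and [ (q["score"],np.argwhere(q["mask"]).mean(0)) for q in env.trace(f,"rocker")])
E
```

```text
9.69 [ 0.3498 -0.1002  0.2985] [ 1.798e+02 -1.000e-01 -1.000e+02] F [ 0.1 -0.3  0. ] open 0.008
[]
```

View pics/cmp.png

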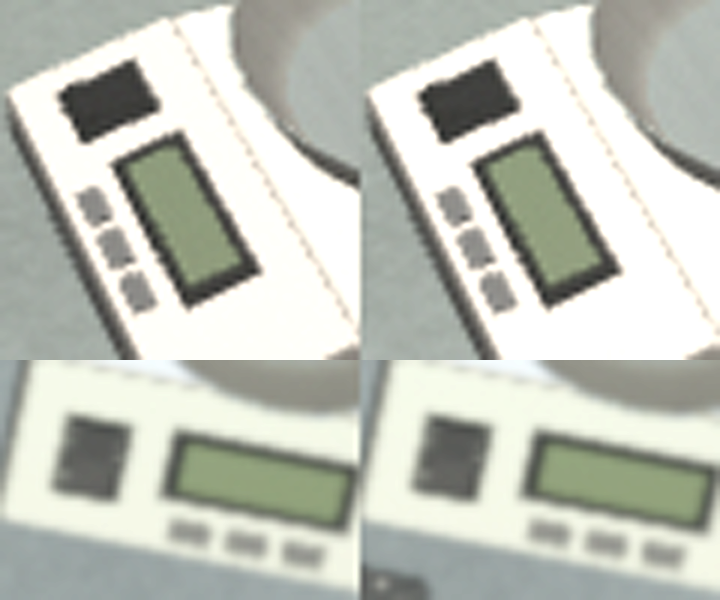

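Nothing changed: the rocker looks the same before and after, so it has not switched. I'll press again in 1 mm steps and log the force.

```bash
python3 - <<'E'
from h import *
c=np.array([ 0.4875,-0.2043,0.056])
u=rz(SY); t=np.radians(15); d=u[:,0]; z=np.array([0,0,1.])
za=np.sin(t)*d-np.cos(t)*z; ya=-(np.cos(t)*d+np.sin(t)*z)
o=R.from_matrix(np.c_[np.cross(ya,za),ya,za]).as_euler("xyz",degrees=True)
T=c-.013*d-.015*ya; 
T[2]=.066; env.goto(T,o); s=st(); 
for k in range(1,18):
    T[2]-=.001; env.move_straight(T,rate=.02); s=env.read_state(); print(k,round(T[2],4),np.round(s["position"],4),np.round(s["force"],1),np.round(s["wrist_torque"],2))
    if s["force"][2]>28: break
T[2]=.10; env.move_straight(T,rate=.15); env.goto([.35,-.1,.3],[180,0,-100]); st()
a=cv2.imread("pics/side0.png").astype(int); b=env.grab_frame("side")["image"]; df=abs(b-a).sum(2)[250:310,265:325]
print("rocker diff",df[8:26,8:28].mean(),"display",df[22:50,20:45].mean(),"else",df[40:,5:20].mean()); cv2.imwrite("pics/s2.png",b)
E
```

```text
10.86 [ 0.4896 -0.2046  0.0665] [-165.   -0. -100.] F [ 0.2 -0.2  0.1] open 0.004
1 0.065 [ 0.4895 -0.2043  0.066 ] [-0.1 -0.4  0.9] [0.2  0.53 0.01]
2 0.064 [ 0.489  -0.2045  0.0642] [ 0.9 -0.5  0. ] [ 0.17  0.47 -0.03]
3 0.063 [ 0.4889 -0.2046  0.0629] [-0.4  0.2 -0.3] [0.19 0.45 0.04]
4 0.062 [ 0.4889 -0.2046  0.0619] [0.2 0.3 0.6] [0.16 0.51 0.02]
5 0.061 [ 0.4889 -0.2046  0.0609] [-0.1  0.5 -0.1] [0.17 0.51 0.02]
6 0.06 [ 0.4889 -0.2046  0.0599] [ 0.5 -0.8  0.5] [0.16 0.48 0.02]
7 0.059 [ 0.4889 -0.2046  0.0589] [ 0.1 -0.8 -0.6] [0.21 0.49 0.01]
8 0.058 [ 0.4889 -0.2046  0.0579] [ 0.5 -0.3 -0. ] [0.16 0.48 0.06]
9 0.057 [ 0.489  -0.2046  0.057 ] [-0.3  0.8  1.3] [ 0.16  0.4  -0.04]
10 0.056 [ 0.4891 -0.2046  0.0568] [-3.3  1.3  6.4] [0.42 0.69 0.09]
11 0.055 [ 0.4891 -0.2046  0.056 ] [-3.4  1.8  7.8] [0.49 0.84 0.08]
12 0.054 [ 0.4891 -0.2046  0.0558] [-6.6  2.3 15. ] [0.92 1.26 0.16]
13 0.053 [ 0.4892 -0.2046  0.0557] [-10.2   4.8  22.8] [1.3  1.65 0.25]
14 0.052 [ 0.4892 -0.2046  0.0556] [-12.6   6.2  30.6] [1.7  2.02 0.31]
15.85 [ 0.3497 -0.1     0.2984] [ 179.8   -0.  -100. ] F [-0.8 -0.7  0.4] open 0.001
rocker diff 9.144444444444444 display 9.001428571428571 else 8.253333333333334
```

The fingers spanned both halves of the rocker and went parallel to it. I'll use one finger, gripper half open and vertical, on the near half only. The other finger will hang clear beyond the scale's +y edge.

```bash
python3 - <<'E'
from h import *
c=np.array([ 0.4875,-0.2043,0.056]); u=rz(SY)
env.gripper_to(.52)
T=c-(.0105+.0095)*u[:,0]+.030*u[:,1]; o=[180,0,np.degrees(SY)]
if env.inverse_kinematics(T,o) is None: o[2]+=180
T[2]=.075; env.goto(T,o); s=st(); J=s["joint_positions"]; print(np.round(J))
T[2]=.059; env.move_straight(T,rate=.08)
for k in range(1,16):
    T[2]-=.001; env.move_straight(T,rate=.02); s=env.read_state(); print(k,round(T[2],4),np.round(s["position"],4),np.round(s["force"],1))
    if s["force"][2]>25: break
T[2]=.10; env.move_straight(T,rate=.15); env.goto([.35,-.1,.3],[180,0,-100]); st()
a=cv2.imread("pics/s2.png").astype(int); b=env.grab_frame("side")["image"]; df=abs(b-a).sum(2)[250:310,265:325]
print("rocker diff",df[8:26,8:28].mean(),"display",df[22:50,20:45].mean(),"else",df[40:,5:20].mean()); cv2.imwrite("pics/s3.png",b)
E
```

```text
18.46 [ 0.4734 -0.1712  0.0755] [-1.8e+02 -1.0e-01 -1.0e+01] F [-0.4 -0.4  0.1] open 0.519
[ -1.  20. -28.   0. -43.  81.]
1 0.058 [ 0.4732 -0.1713  0.0583] [-0.2 -0.1 -0.9]
2 0.057 [ 0.473  -0.1713  0.057 ] [0.6 0.7 0.8]
3 0.056 [ 0.473  -0.1713  0.0559] [ 0.2 -0.3 -0.7]
4 0.055 [ 0.4731 -0.1713  0.0553] [-0.9  0.8  2.8]
5 0.054 [ 0.4731 -0.1713  0.0541] [-0.3 -0.4  3.5]
6 0.053 [ 0.4728 -0.1712  0.0526] [-0.3 -0.4  1.1]
7 0.052 [ 0.4729 -0.1712  0.0517] [-1.2  0.1  0.6]
8 0.051 [ 0.4732 -0.1713  0.0511] [-0.9 -0.2  0.6]
9 0.05 [ 0.4733 -0.1713  0.0506] [-1.3  0.6  5. ]
10 0.049 [ 0.4734 -0.1714  0.0503] [-1.8  1.1 10. ]
11 0.048 [ 0.4735 -0.1714  0.0501] [-3.4  2.2 14. ]
12 0.047 [ 0.4736 -0.1715  0.0499] [-5.1  3.6 20.7]
13 0.046 [ 0.4736 -0.1715  0.0497] [-7.7  4.7 25.7]
24.12 [ 0.3499 -0.1     0.2992] [ 179.9   -0.  -100. ] F [-1.2 -0.4 -0.5] open 0.522
rocker diff 5.766666666666667 display 2.17 else 1.92
```

The force rose to 3.5 N, dropped to 0.6 N, then met a hard stop, and the rocker's look changed. That is a snap to ON with the pan empty. Next I'll plan the scoop path, check IK and grasp the handle.

```bash
cat >> h.py <<'E'
TC=np.array([.5165,.2155]); TY=-.153; PAN=np.array([.616,-.305]); PSI=TY-np.pi/2; SG=-1   # SG: tool x = SG * scoop x
def tote(x,y): return TC+rz(TY)[:2,:2]@[x,y]
def pose(L,psi,beta,dz=0.):
    "tool pose for lip point L, heading psi (rad), nose-up beta (deg)"
    S=R.from_euler("zy",[psi,0]).as_matrix()@R.from_euler("y",-beta,degrees=True).as_matrix()
    p=np.array(L)+S@[-.0825,0,.086-.019]
    M=np.c_[SG*S[:,0],-SG*S[:,1],-S[:,2]]
    return p+[0,0,dz],R.from_matrix(M).as_euler("xyz",degrees=True)
def mv(L,psi,beta,T,fl=None,dz=0.):
    p,o=pose(L,psi,beta,dz); s=env.read_state(); dist=max(np.linalg.norm(p-s["position"]),.002)
    return env.move_straight(p,o,rate=dist/T,force_limit=fl)
def panpt(a,z,psi=PSI): return np.r_[PAN+a*np.array([np.cos(psi),np.sin(psi)]),z]
def tp(x,y,z): return np.r_[tote(x,y),z]
E
python3 - <<'E'
import h; from h import *
psi0=np.radians(-94.7); g=np.array([.5175,.311,.092]); L0=g+np.r_[.0825*np.cos(psi0),.0825*np.sin(psi0),-.086]
W=[(L0,psi0,0),(tp(-.038,.01,.006),PSI,-1.5),(tp(-.038,-.155,.006),PSI,-1.5),(tp(-.038,-.145,.055),PSI,20),(tp(-.038,-.145,.2),PSI,20),
(panpt(.03,.175),PSI,15),(panpt(.03,.105),PSI,-12),(panpt(.01,.09),PSI,-25),(panpt(-.03,.088),PSI,-42),(panpt(-.09,.2),PSI,-42),(panpt(-.03,.2),PSI,0),(tp(0,.01,.15),PSI,0)]
print("lip tote frame",rz(TY)[:2,:2].T@(L0[:2]-TC))
for SGv in (1,-1):
    h.SG=SGv
    for w in W:
        q=env.inverse_kinematics(*h.pose(*w)); print(SGv,w[2],None if q is None else np.round(q))
E
```

```text
lip tote frame [-0.00771617  0.01224448]
1 0 [ 46.  28. -13.   0. -49. -51.]
1 -1.5 [ 48.  26. -17.  -1. -46. -56.]
1 -1.5 [ 36.  18. -29.  -2. -41. -43.]
1 20 [ 46.  25. -24.  13. -58. -64.]
1 20 [ 46.  16. -13.  12. -77. -59.]
1 15 [ -1.  26.  -2.  16. -66. -15.]
1 -12 [-15.  30.  13. -12. -74.  10.]
1 -25 [-22.  34.  20. -25. -83.  18.]
1 -42 [-28.  38.  26. -39. -94.  22.]
1 -42 [ -24.   31.   30.  -41. -100.   12.]
1 0 [ -3.  24.  10.   0. -76.  -6.]
1 0 [ 45.  21.  -2.  -0. -67. -54.]
-1 0 [ 46.  28. -13.   0. -49. 129.]
-1 -1.5 [ 48.  26. -17.  -1. -46. 124.]
-1 -1.5 [ 36.  18. -29.  -2. -41. 137.]
-1 20 [ 46.  25. -24.  13. -58. 116.]
-1 20 [ 46.  16. -13.  12. -77. 121.]
-1 15 [ -1.  26.  -2.  16. -66. 165.]
-1 -12 [ -15.   30.   13.  -12.  -74. -170.]
-1 -25 [ -22.   34.   20.  -25.  -83. -162.]
-1 -42 [ -28.   38.   26.  -39.  -94. -158.]
-1 -42 [ -24.   31.   30.  -41. -100. -168.]
-1 0 [ -3.  24.  10.   0. -76. 174.]
-1 0 [ 45.  21.  -2.   0. -67. 126.]
```

```bash
sed -i 's/SG=-1 /SG=1 /' h.py; python3 - <<'E'
from h import *
psi0=np.radians(-94.7); g=np.array([.5175,.311,.092]); L0=g+np.r_[.0825*np.cos(psi0),.0825*np.sin(psi0),-.086]
p,o=pose(L0,psi0,0); env.goto(p+[0,0,.06],o); st()
print(env.move_straight(p,rate=.12,force_limit=12)); st()
env.gripper_to(0.0,60); s=st(); 
mv(L0+[0,0,.004],psi0,0,.5); st()
mv(tp(-.038,.012,.010),PSI,-1.5,1.2); st()
print(mv(tp(-.038,.012,.0057),PSI,-1.5,.5,fl=10)); st()
f=env.grab_frame("top")
cv2.imwrite("pics/grasp.png",np.clip(cv2.resize(f["image"][165:283,145:290],None,fx=5,fy=5,interpolation=cv2.INTER_CUBIC)*1.3,0,255).astype(np.uint8))
E
```

```text
25.91 [0.5179 0.3102 0.1339] [-1.799e+02  1.000e-01 -9.480e+01] F [-0.  -0.2 -1.1] open 0.521
False
26.56 [0.5181 0.3111 0.0737] [-179.9    0.   -94.7] F [-0.4  0.9  0.4] open 0.519
27.08 [0.5179 0.3113 0.0736] [-179.9    0.   -94.7] F [0.7 0.3 2.5] open 0.267
27.82 [0.5174 0.3109 0.0768] [180.   -0.  -94.7] F [ 0.  -0.1 -2.5] open 0.267
29.18 [0.4932 0.3129 0.0791] [-180.     1.5  -98.8] F [ 0.2  0.  -1.8] open 0.267
False
29.82 [0.4932 0.3131 0.0751] [-180.     1.5  -98.8] F [-0.9  0.5  0.9] open 0.269
```

View pics/grasp.png

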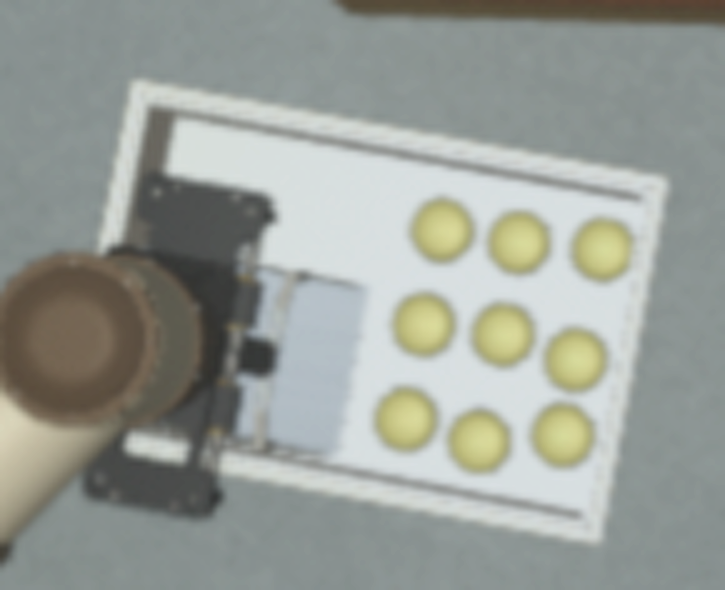

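The scoop is held, its lip at crop (368,287) to (335,455), flush with the -x side and on the floor. Now I'll push into the corner.

```bash
python3 - <<'E'
from h import *
def lip():
    s=env.read_state(); S=R.from_euler("xyz",s["tool_rot"],degrees=True).as_matrix()
    sx=S[:,0]; sz=-S[:,2]; l=np.array(s["position"])+.0825*sx-.067*sz; t=rz(TY)[:2,:2].T@(l[:2]-TC); print(round(s["clock"],2),"lip tote",t.round(4),"z",l[2].round(4),"F",np.round(s["force"],1)); return t
for i in range(3):
    hit=mv(tp(-.038,-.166,.0055),PSI,-1.5,2.4 if i==0 else 1,fl=22); t=lip(); print(hit)
    if t[1]<-.148: break
f=env.grab_frame("top"); v=f["image"][165:283,145:290]
g=env.grab_frame("side"); w=g["image"][150:250,180:290]
A=cv2.resize(v,(580,472),interpolation=cv2.INTER_CUBIC)
cv2.imwrite("pics/push.png",np.clip(A*1.3,0,255).astype(np.uint8))
E
```

```text
31.6 lip tote [-0.036  -0.1287] z 0.0066 F [-0.1  3.8 -0.1]
True
32.08 lip tote [-0.0345 -0.1296] z 0.0072 F [-1.6  4.4 -1.1]
True
32.52 lip tote [-0.0337 -0.1303] z 0.0077 F [-2.7  6.5 -0.6]
True
```

View pics/push.png

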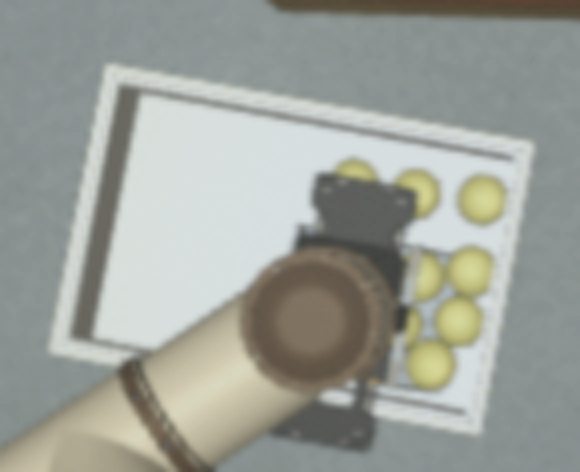

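It stopped 25 mm short of the wall at a steady force of only about 5 N, because transients tripped the limit. Six soaps are ahead of or in the bowl, the front ones at (470,270), (460,320) and (432,363). I'll press on in small steps and watch the force.

```bash
cat >> h.py <<'E'
def lip():
    s=env.read_state(); S=R.from_euler("xyz",s["tool_rot"],degrees=True).as_matrix()
    sx=S[:,0]; sz=-S[:,2]; l=np.array(s["position"])+.0825*sx-.067*sz; t=rz(TY)[:2,:2].T@(l[:2]-TC); print(round(s["clock"],2),"lip tote",t.round(4),"z",l[2].round(4),"F",np.round(s["force"],1)); return t,s
E
python3 - <<'E'
from h import *
for y in (-.136,-.142,-.148,-.152,-.156):
    mv(tp(-.036,y,.0052),PSI,-1.5,.35); t,s=lip()
    if np.linalg.norm(s["force"][:2])>30: print("stop"); break
f=env.grab_frame("top"); v=f["image"][165:283,145:290]
cv2.imwrite("pics/push2.png",np.clip(cv2.resize(v,(580,472),interpolation=cv2.INTER_CUBIC)*1.3,0,255).astype(np.uint8))
E
```

```text
33.18 lip tote [-0.0332 -0.13  ] z 0.007 F [-3.4 13.7 10. ]
33.51 lip tote [-0.0319 -0.1323] z 0.0081 F [-2.4 19.6 11.1]
33.79 lip tote [-0.0351 -0.147 ] z 0.0057 F [-0.5  5.7  4.9]
34.23 lip tote [-0.0345 -0.1509] z 0.0058 F [1.2 6.  6.3]
34.64 lip tote [-0.0342 -0.1539] z 0.0061 F [0.  7.6 7.7]
```

View pics/push2.png

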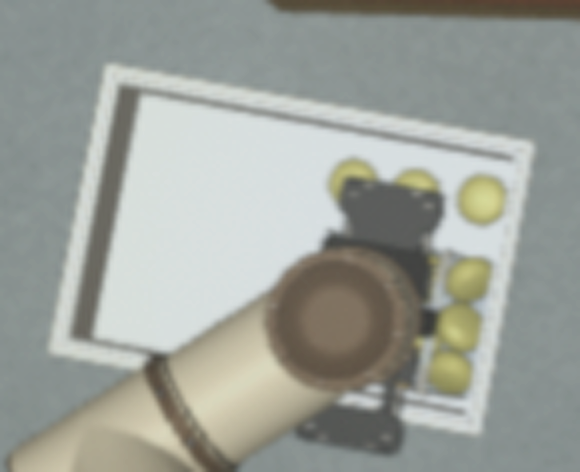

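The jam gave way and the lip is now at the wall, with three soaps at its front at (468,278), (460,325) and (450,370) and the rest behind. I'll tilt the nose up and lift.

```bash
python3 - <<'E'
from h import *
mv(tp(-.036,-.159,.0055),PSI,-1.5,.4); lip()
mv(tp(-.036,-.150,.035),PSI,11,1.0); lip()
mv(tp(-.036,-.144,.062),PSI,22,.8); lip()
mv(tp(-.036,-.140,.20),PSI,22,1.5); lip()
f=env.grab_frame("top"); v=f["image"][165:283,145:290]; g=env.grab_frame("side"); w=g["image"][120:240,160:300]
A=cv2.resize(v,(580,472)); B=cv2.resize(w,(560,480))
for n,x in(("l_top",v),("l_side",w)): pass
a=cv2.resize(v,(400,326),interpolation=cv2.INTER_CUBIC); b=cv2.resize(w,(380,326),interpolation=cv2.INTER_CUBIC)
cv2.imwrite("pics/lift.png",np.clip(np.hstack([a,b])*1.3,0,255).astype(np.uint8)); print(env.read_state()["force"])
E
```

```text
35.08 lip tote [-0.0338 -0.1548] z 0.0068 F [-3.1 13.8 10.8]
36.42 lip tote [-0.0362 -0.1504] z 0.035 F [ 0.2 -0.5 -4. ]
37.36 lip tote [-0.0362 -0.1442] z 0.062 F [-0.1 -0.4 -3.8]
39.01 lip tote [-0.0363 -0.1403] z 0.1995 F [ 0.1 -0.1 -3.6]
[-0.19619151 -0.97363572 -3.11537137]
```

View pics/lift.png

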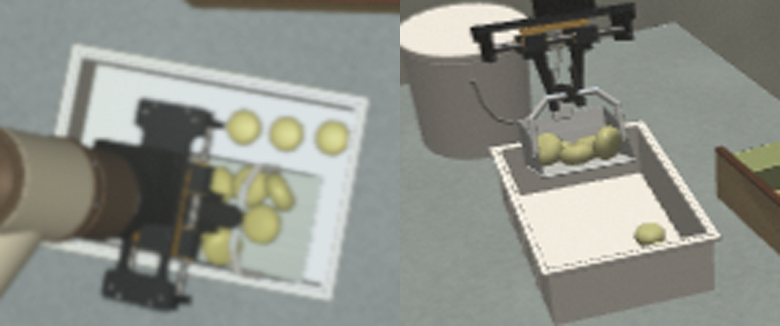

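All six soaps are in the bowl (wrist load about 1.5 N over the empty scoop) and three lie in the tote on the +x side. Next: transport and a slow tip.

```bash
python3 - <<'E'
from h import *
mv(panpt(.03,.2),PSI,18,2.4); lip()
mv(panpt(.03,.11),PSI,-8,1.8); lip()
mv(panpt(.025,.098),PSI,-17,1.6); lip()
mv(panpt(.0,.090),PSI,-29,1.6); lip()
mv(panpt(-.03,.088),PSI,-42,1.4); env.dwell(.2); lip()
f=env.grab_frame("top"); v=f["image"][150:270,330:450]; g=env.grab_frame("side"); w=g["image"][170:320,255:405]
a=cv2.resize(v,(390,390),interpolation=cv2.INTER_CUBIC); b=cv2.resize(w,(390,390),interpolation=cv2.INTER_CUBIC)
cv2.imwrite("pics/dump.png",np.clip(np.hstack([a,b])*1.3,0,255).astype(np.uint8))
E
```

```text
41.66 lip tote [ 0.1776 -0.5286] z 0.2001 F [-1.  -0.3 -4.4]
43.6 lip tote [ 0.1778 -0.529 ] z 0.1102 F [-0.3  0.4 -3.9]
45.28 lip tote [ 0.1777 -0.5241] z 0.0981 F [-0.   0.3 -3.7]
47.09 lip tote [ 0.1778 -0.4991] z 0.0902 F [-0.8 -0.4 -4.1]
48.88 lip tote [ 0.1777 -0.4691] z 0.0882 F [-0.3 -0.2 -2.9]
```

View pics/dump.png

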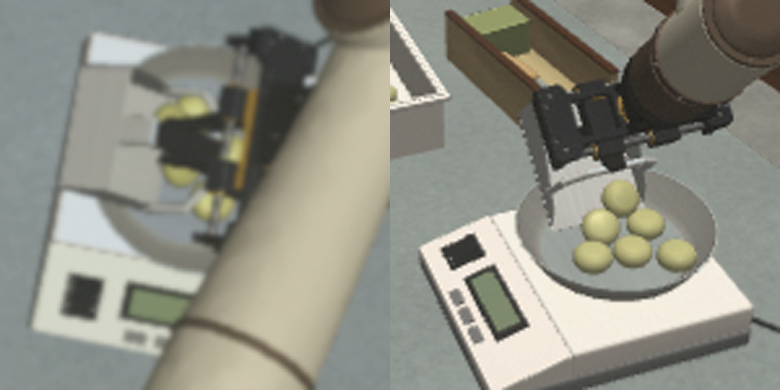

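All six soaps are in the pan or leaving the lip: the side view shows them from (590,257) to (677,253), with the last at (620,198). I'll withdraw along the scoop's own plane and check.

```bash
python3 - <<'E'
from h import *
mv(panpt(-.09,.145),PSI,-42,1.2); lip()
mv(panpt(-.12,.21),PSI,-20,1.0); lip()
mv(tp(0,.016,.17),PSI,0,2.0); lip()
f=env.grab_frame("top"); v=f["image"][150:275,150:450]; g=env.grab_frame("side"); w=g["image"][150:325,190:405]
a=cv2.resize(v,(750,312),interpolation=cv2.INTER_CUBIC); b=cv2.resize(w,(350,285),interpolation=cv2.INTER_CUBIC)
o=np.zeros((597,750,3),np.uint8); o[:312]=a; o[312:,:350]=b
cv2.imwrite("pics/ret.png",np.clip(o*1.3,0,255).astype(np.uint8))
E
```

```text
50.33 lip tote [ 0.1774 -0.4095] z 0.1444 F [-0.4  0.2 -2.7]
51.48 lip tote [ 0.1773 -0.3797] z 0.2093 F [ 0.3  0.1 -2.1]
53.62 lip tote [0.0003 0.0152] z 0.1703 F [ 0.2  0.2 -2.1]
```

View pics/ret.png

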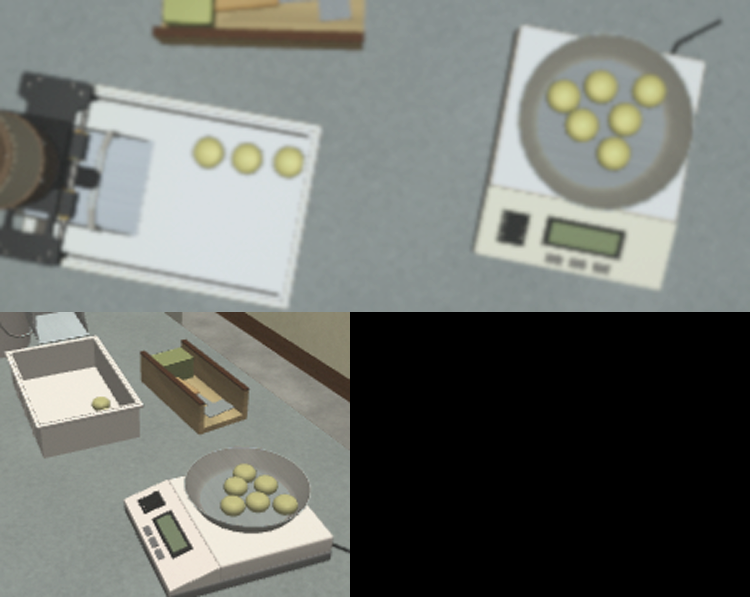

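Six soaps lie flat in the pan, three remain in the tote, and the scoop is empty and level above its start place. I'll set it down and release.

```bash
python3 - <<'E'
from h import *
mv(tp(0,.010,.022),PSI,0,1.4); lip()
print(mv(tp(0,.010,.002),PSI,0,1.0,fl=4)); lip()
env.gripper_to(.52); env.dwell(.3); s=st()
p=np.array(s["position"]); env.move_straight(p+[0,0,.10],rate=.1); env.goto([.35,.1,.3],[180,0,-98.8]); st()
f=env.grab_frame("top"); g=env.grab_frame("side")
v=f["image"][90:280,150:510]; w=g["image"][150:260,170:300]
o=np.zeros((600,720,3),np.uint8); o[:380]=cv2.resize(v,(720,380),interpolation=cv2.INTER_CUBIC); o[380:,:260]=cv2.resize(w,(260,220),interpolation=cv2.INTER_CUBIC)
cv2.imwrite("pics/final.png",np.clip(o*1.3,0,255).astype(np.uint8))
for t in("mitre_box","bars","pail"): print(t,[np.round(q["xyz"],3) for q in env.search_frame(f,t)[:1]])
E
```

```text
55.27 lip tote [0.0005 0.0105] z 0.0227 F [ 0.1  1.1 -2.9]
True
55.99 lip tote [-0.0002  0.0096] z 0.0067 F [-0.6 -0.8  3.9]
56.99 [0.5294 0.306  0.0723] [179.8  -0.2 -98.8] F [ 0.4 -0.1 -0.1] open 0.522
59.3 [0.3505 0.1005 0.2997] [180.   -0.  -98.8] F [ 0.9  0.3 -0.2] open 0.518
mitre_box [array([0.776, 0.117, 0.029])]
bars [array([ 0.44 , -0.583,  0.056])]
pail [array([0.479, 0.593, 0.176])]
```

View pics/final.png

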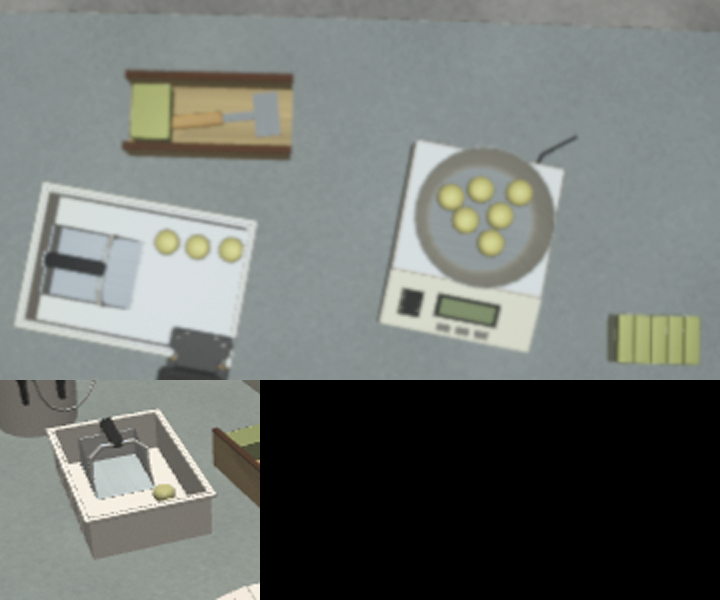

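The scoop stands level on the tote floor with its handle at (75,264). Six soaps are in the pan and three in the tote, none spilled, and the bystanders are where they were. Handing in.

```bash
python3 -c "
from workcell import env
env.close_job()"
```

```text
the job is handed in; nothing more can be done
```

The job is done and handed in at about 59 s on the robot's clock. The scale was switched on with the pan empty, and six pebble soaps were then scooped from the tote into the pan. They were tipped in slowly with the lip about 12–35 mm above the pan floor. The scoop was set back on the tote's floor and released.

**Rocker:** My first two presses with closed fingers did not switch it, because the fingers pressed on both halves. They peaked at about 31 N on the rocker. A third press with one finger showed the snap: the force rose to 3.5 N, dropped to 0.6 N, then met a hard stop. The picture of the rocker changed too, but the display looked the same before and after. So "on" rests on the force and the rocker's look, not on a reading.

**Scooping:** The scoop jammed briefly in the corner, with about 20 N measured at the wrist, then slid under the soaps.

**Last checks:** The final pictures show six soaps in the pan, three in the tote and none spilled. The scoop looks level on the floor, and the gripper was clear. The mitre box, bars and pail were found within about 3 mm of their starting positions, which is within measuring error.

I viewed 12 pictures, two over the budget of 10.

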